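# Sort the calving kit after use

## Task

Clear up the calving kit: lay the socket wrench in the blue tray, the black jack handle in the yellow tray and the silicone brush in the green tray, each flat on the floor of its tray. Lift the steriliser's amber cover well up, lay the steel shackle flat inside near the middle, and lower the cover fully closed over it. Do these in any order and let go of everything at the end.

Things in the scene. Friction and masses are not known exactly. Their poses are not given: they have to be found in the camera images.
- ratchet: chrome socket wrench (ratchet), loose, lying flat along its own x, 135 long (x from -68 to 67). Origin: middle of its length, on its underside. Handle bar 12 wide and 14 high at the origin (x -19 to 43), thicker grip 18 wide, 16 high towards -x, round head 34 across and 18 high (28 with the drive stub) centred at x = +50. About 200 g
- jack_handle: black plastic calving jack handle with a bare steel stub at the +x end, loose, lying flat along its own x, 135 long (x from -67 to 68). Origin: near the middle of its length, on its underside. Grip 30 wide and 28 high at the origin. About 220 g
- brush: silicone brush, loose, lying flat along its own x, 133 long (x from -66 to 67), white plastic handle 16 wide and 14 high at the origin, orange-red head 36 wide and 14 high at the +x end (x 33 to 67), white neck 30 wide at x 16 to 34. Origin: middle of its length, on its underside. About 80 g
- shackle: steel D-shackle with a brass pin, loose, lying flat; legs run along its own x, bow towards +x (tip at x = +36), pin along y at x = -28 with ends at y = -31 and +31; 16 high at most. Origin: between the legs, on the underside. At the origin the legs are 12 mm round bars, 46 across their outsides (along y), straight from x = -20 to +11, their axis 8 above the underside. About 200 g
- blue_tray: open plastic tray, fixed to the bench, blue: for the socket wrench. Outside 170 (x) x 110 (y) x 30 high, walls and floor 4 mm thick, so inside 162 x 102 and the floor 4 mm above the origin. Origin: centre of its underside, on the bench. x runs along its length
- yellow_tray: open plastic tray, fixed to the bench, yellow: for the jack handle. Outside 170 (x) x 110 (y) x 30 high, walls and floor 4 mm thick, so inside 162 x 102 and the floor 4 mm above the origin. Origin: centre of its underside, on the bench. x runs along its length
- green_tray: open plastic tray, fixed to the bench, green: for the brush. Outside 170 (x) x 110 (y) x 30 high, walls and floor 4 mm thick, so inside 162 x 102 and the floor 4 mm above the origin. Origin: centre of its underside, on the bench. x runs along its length
- steriliser: white box-shaped steriliser, fixed to the bench, 130 (x) x 140 (y) x 50 high, walls 5 mm, steel inner floor 20 mm above the origin, inside 120 x 130, 30 deep. Origin: centre of its underside. Its front faces -x; the cover's hinge axis runs along y at x = +65, z = +50 in this frame. Place the shackle near the middle of the floor
- cover (a joint): angle of the steriliser's orange-framed amber hinged cover: 0 closed, about 1.57 upright, stops at 1.7; it starts closed or a crack open. A stiff hinge (0.25 N m of friction): it stays wherever it is left and must be moved down to close
- cover_tab (a point): point on the black pull tab at the middle of the cover's front edge: tab 24 wide (along the hinge axis), 10 thick, sticking out 48 mm. The point is 160 mm from the hinge axis, 30 mm out from the cover's edge, 5 mm above the hinge when closed (middle of the thickness). Pinched across its width, it can turn between fingers that keep pointing down
Mind the look-alikes: they are no part of the job. Of the things shaped like the brush, the white one is meant.

How it is judged:
On the way, in this order (a step that is already met when the one before it is completed fails the run):
1. the steriliser's cover is lifted well up (beyond 1.0 rad) (value of joint cover above 1 rad), for 0.1 s.
2. the shackle lies inside the steriliser while the cover is still up (x of shackle in the frame of steriliser between -0.035 and 0.035 m and y of shackle in the frame of steriliser between -0.045 and 0.045 m and z of shackle in the frame of steriliser between -0.004 and 0.028 m and value of joint cover above 0.8 rad), for 0.2 s.
At the end, for the whole second after the job is handed in: Wrench in blue, jack handle in yellow, brush in green tray, each within 30 mm (along), 45 mm (across) of its middle and under 10 mm above its underside (floor 4); shackle within 35, 45 mm of the steriliser's middle, under 28 mm up (floor 20); cover under 0.06 rad; all still, fingers off (x of ratchet in the frame of blue_tray between -0.03 and 0.03 m and y of ratchet in the frame of blue_tray between -0.045 and 0.045 m and z of ratchet in the frame of blue_tray between -0.004 and 0.01 m and x of jack_handle in the frame of yellow_tray between -0.03 and 0.03 m and y of jack_handle in the frame of yellow_tray between -0.045 and 0.045 m and z of jack_handle in the frame of yellow_tray between -0.004 and 0.01 m and x of brush in the frame of green_tray between -0.03 and 0.03 m and y of brush in the frame of green_tray between -0.045 and 0.045 m and z of brush in the frame of green_tray between -0.004 and 0.01 m and x of shackle in the frame of steriliser between -0.035 and 0.035 m and y of shackle in the frame of steriliser between -0.045 and 0.045 m and z of shackle in the frame of steriliser between -0.004 and 0.028 m and value of joint cover below 0.06 rad and linear speed of each of ratchet, jack_handle, brush, shackle below 0.02 m/s and contact force between each of ratchet, jack_handle, brush, shackle and the fingers below 0.1 N); the robot touches nothing.
It also fails if it takes over 144 s, if anything falls off the work surface, if the arm or the gripper's body presses on something with over 40 N, if the wrist force passes 120 N, or if a joint passes its speed limit or range.

## Robot

A 6-joint arm with a two-finger parallel gripper is mounted at the origin on the work surface. World frame = base frame: x ahead of the robot, y to its left, z up, the work surface at z = 0. Lengths are in m, angles in rad, forces in N, time in s.
With the tool pointing down it reaches from about 0.425 to 0.95 m from the base axis. Payload 3.5 kg.
Tool frame: the origin (TCP) lies between the finger pads; the fingertips stand 22 mm ahead of it and the grasp point (between the pads) lies 3 mm ahead of it (ctrl.nose_length is the z of the fingertips in the tool frame, in m); z points along the fingers, y is the line along which they close (so a half turn about z gives the same grasp; the last joint's range is limited). The gripper opens to 85 mm and grips with 20 to 120 N. Pads are 22 mm wide; open, the fingers measure 114 mm over their backs; the gripper's body (76 mm by 85 mm) begins 54 mm behind the grasp point. The pads swing forward as they close: fully open they stand 13 mm farther back than shut.
Start: joints at [1.138, 0.286, 1.577, -0, 1.279, -0.15], TCP at [0.188, 0.648, 0.253] pointing down, gripper open.
Joint ranges: [-2.77, 2.77], [-0.9, 2.22], [0.21, 2.48], [-1.53, 4.67], [0.24, 2.81], [-2.84, 2.84]. Speed limits (rad/s): [2.79, 2.79, 3.14, 3.14, 3.14, 3.14].

## Interface

Orientations are given as a unit quaternion [x, y, z, w].
In Python, from plant import ctrl gives the robot as it stands. The module is installed in compiled form; this text tells all that it offers.
- The arm moves only by the tool send_rows, never from a script. Its argument "rows" is text: rows parted by semicolons, each of 7 numbers parted by spaces: the turn, a rotation vector about the tool's x, y, z in parts of the range, where 1.0 means 120 degrees, then the shift along the tool's x, y, z in a scale on which 1.0 is 400 mm, then the opening, from -1 (shut) to 1 (fully open). A call has 1 to 8 rows; each row is the pose to reach, as a shift and turn from the pose commanded when the call began, along the tool's axes at that moment; what a row does not reach only later rows make up. A row lasts 1/8 s, in which the tool goes at most 62.5 mm and 10.7 degrees, less where a joint would pass 70% of its speed; a pose out of reach is approached as far as the arm can. A call with a gripper value outside its range is refused whole. The fingers move at their own pace and stop on an object; "grip_force" is the grip in N (left out, the last holds). Time passes only in rows, so rows that repeat a pose let the fingers close. It gives the time, the measured TCP pose, the force, the opening and the grip force at its end, in the units of the state.
- ctrl.get_state(): the state, without advancing time (a new reading comes with each control period).
- ctrl.read_camera(name): name is "scene" or "top" or "wrist"; returns a dict with "color" (384x512x3 uint8, red, green, blue), "fx", "fy", "cx", "cy" (pixels), "extrinsics" (4x4, takes a point from world to camera coordinates). Camera axes: x right, y down, z forward; pixel columns grow to the right and rows downward; lengths in m; the calibration is good to about 2 mm. A picture is of the moment at which its call begins. There is no depth.
- ctrl.sign_off(): hands the job in; it is judged then, once.
Trained networks look in a picture, given as the dict that the camera call returned (one of the last four; its "shot" number tells which), for a name from the list of things; names that differ only in an ending like _2 or _b are one class to them, and where a whole thing is asked for, a point or a joint stands for the part that bears it (a point fixed in the world has none). Each returns a list of dicts, best first, with "p" (0 to 1); they miss things now and then, are a little off and sometimes report something else, mostly with a low value. They report only what shows in the picture. A call takes as long as a camera call. They do not tell look-alikes from the thing itself.
- ctrl.look_for(picture, target): "position" ([x, y, z] in m, in the coordinates of the camera as it stood for that picture, good to about 4 mm: the middle of the surface that is visible of it).
The state is a dict: "time": time; "qpos": joint angles; "dq": joint speeds; "joint_efforts": joint torques, N m; "eef_pos": TCP position; "tcp_rot": TCP orientation; "contact_force": force on the tool from outside, world axes, zero at the start; "wrist_torque": the same for the moment, N m; "opening": opening from 0.0 (shut) to 1.0 (fully open); "finger_force": force on a finger pad.
Only numpy, scipy, OpenCV 4.12 (cv2) and the standard library are available. Lean on these libraries where they do the work, as an engineer would, in place of code of your own. Each camera call takes 0.05 s, during which the arm holds its last target. There are 200 camera calls.

## Working session

There is one attempt and no reset: what is moved stays moved. The work goes in short steps, Python scripts to look and compute and a tool call to move; the robot and the scene stay as the last step left them, time stands still between calls to the robot, and variables do not carry over. Pictures are saved under pics/ and viewed, at most 14 in all, crops included, and the job is handed in when it is done.

Besides the shell and the picture viewer there is one more tool, called after "Emit:" by a JSON object that holds its "op" and its "data". send_rows: Moves the arm, as the interface text tells. Its arguments: {"type":"object","properties":{"rows":{"type":"string"},"grip_force":{"type":"number"}},"required":["rows"]}

```bash
mkdir -p pics
cat > h.py <<'E'
import numpy as np, cv2
from plant import ctrl
from scipy.spatial.transform import Rotation as R
def cam(n,save=None):
    p=ctrl.read_camera(n)
    if save: cv2.imwrite('pics/'+save,cv2.cvtColor(p['color'],cv2.COLOR_RGB2BGR))
    return p
def w(p,c): # camera->world
    E=np.array(p['extrinsics']); return E[:3,:3].T@(np.array(c)-E[:3,3])
def px(p,X):
    E=np.array(p['extrinsics']); c=E[:3,:3]@np.array(X)+E[:3,3]
    return np.array([p['fx']*c[0]/c[2]+p['cx'],p['fy']*c[1]/c[2]+p['cy']])
def ray(p,u,v,z): # pixel to world at height z
    E=np.array(p['extrinsics']); d=E[:3,:3].T@np.array([(u-p['cx'])/p['fx'],(v-p['cy'])/p['fy'],1]); o=-E[:3,:3].T@E[:3,3]
    return o+d*(z-o[2])/d[2]
E
python3 - <<'E'
from h import *
s=ctrl.get_state(); print(s)
print(ctrl.nose_length)
for n in ['top','scene']:
    p=cam(n,n+'1.png')
    print(n, w(p,[0,0,0]))
    for t in ['ratchet','jack_handle','brush','shackle','blue_tray','yellow_tray','green_tray','steriliser','cover_tab']:
        for r in ctrl.look_for(p,t):
            W=w(p,r['position']); print(t,round(r['p'],2),W.round(3),px(p,W).round())
E
```

```text
{'time': 0.0, 'qpos': array([ 1.13802032e+00,  2.87176040e-01,  1.57817099e+00,  1.47186576e-05,
        1.27858141e+00, -1.50007051e-01]), 'dq': array([-0.00059508, -0.00060366,  0.0007849 ,  0.00174606,  0.00058893,
       -0.00168251]), 'joint_efforts': array([-3.13155106e-04, -4.05996358e+01, -2.92613804e+01, -1.73306858e-04,
        5.98330764e-03, -1.51523466e-06]), 'eef_pos': array([0.18805475, 0.64765169, 0.25194345]), 'tcp_rot': array([ 1.40915922e-01,  9.90020878e-01, -1.11663617e-03, -3.42266334e-04]), 'contact_force': array([-0.23334929,  0.54784003,  0.08110256]), 'wrist_torque': array([-0.06183034,  0.0481301 , -0.03960405]), 'finger_force': 0.0, 'opening': 0.9996338236104096}
0.022
top [0.17368935 0.17365026 1.28514624]
ratchet 0.65 [0.43  0.127 0.016] [278. 206.]
jack_handle 0.83 [ 0.326 -0.274  0.027] [422. 242.]
jack_handle 0.6 [0.428 0.128 0.013] [277. 207.]
brush 0.94 [0.191 0.334 0.014] [203. 291.]
brush 0.75 [0.385 0.626 0.021] [102. 220.]
brush 0.61 [0.337 0.3   0.02 ] [216. 238.]
brush 0.61 [0.379 0.464 0.012] [160. 223.]
shackle 0.85 [ 0.436 -0.109  0.011] [3
[... 214 characters left out ...]
iser 0.53 [ 0.528 -0.301  0.006] [423. 175.]
cover_tab 0.84 [ 0.583 -0.097  0.057] [357. 151.]
scene [ 0.79040227 -0.42057417  0.90010895]
ratchet 0.49 [0.429 0.115 0.012] [248. 223.]
jack_handle 0.95 [ 0.33  -0.283  0.026] [122. 311.]
brush 0.64 [0.376 0.461 0.012] [291. 150.]
brush 0.51 [0.335 0.294 0.008] [255. 174.]
brush 0.47 [0.384 0.609 0.017] [314. 127.]
brush 0.45 [0.201 0.321 0.012] [227. 153.]
brush 0.33 [ 0.331 -0.284  0.027] [121. 311.]
blue_tray 0.8 [0.539 0.294 0.005] [310. 202.]
yellow_tray 0.65 [0.601 0.108 0.   ] [298. 256.]
green_tray 0.71 [ 0.503 -0.292  0.002] [175. 359.]
steriliser 0.81 [ 0.596 -0.113  0.061] [252. 308.]
cover_tab 0.63 [ 0.586 -0.107  0.059] [250. 305.]
```

Run:
```python
import cv2
a=cv2.imread('pics/top1.png')[100:330,60:460]; cv2.imwrite('pics/t1c.png',cv2.resize(a,(800,460),interpolation=cv2.INTER_CUBIC))
a=cv2.imread('pics/scene1.png'); cv2.imwrite('pics/s1c.png',cv2.resize(a,(800,600),interpolation=cv2.INTER_CUBIC))
```

```text
(no output)
```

View pics/t1c.png

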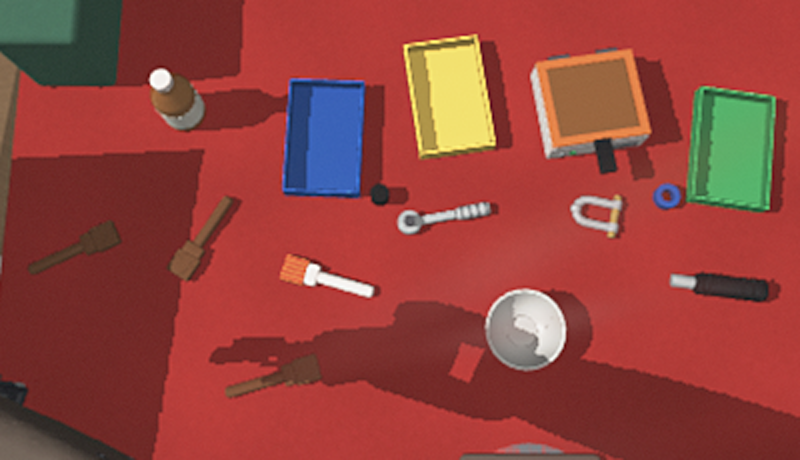

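View pics/s1c.png

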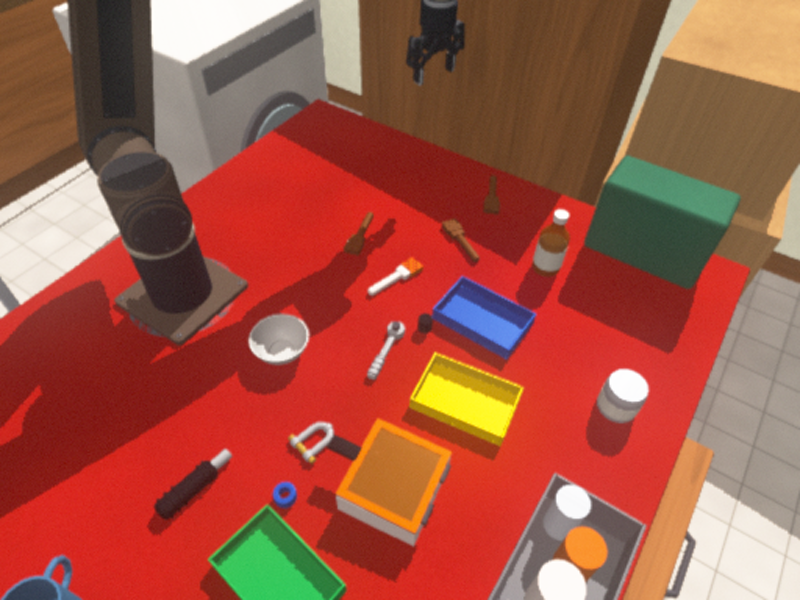

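The wide crop shows four brush-shaped things. Three are all brown, at raw top-image px (102,220), (160,223) and (203,291). The one at (222,238) has a white handle and neck with an orange head, so it fits the description. I'll confirm it in an enlarged crop while fitting outlines.

```bash
cat > fit.py <<'E'
from h import *
from scipy.optimize import minimize
def box(x0,x1,y0,y1,z0,z1): return [[x,y,z] for x in(x0,x1) for y in(y0,y1) for z in(z0,z1)]
def cyl(x,y,r,z0,z1): return [[x+r*np.cos(a),y+r*np.sin(a),z] for a in np.arange(0,6.28,.4) for z in(z0,z1)]
M={'ratchet':[box(-68,-19,-9,9,0,16),box(-19,43,-6,6,0,14),cyl(50,0,17,0,18)],
'jack_handle':[box(-67,33,-14,14,0,28),box(33,68,-8,8,6,22)],
'brush':[box(-66,16,-8,8,0,14),box(16,34,-15,15,0,14),box(33,67,-18,18,0,14)],
'shackle':[box(-28,11,s*17-6,s*17+6,2,14) for s in(-1,1)]+[box(-32,-24,-31,31,4,12)]+[[[11+r*np.cos(a)*(25/23 if r>20 else 1),r*np.sin(a),8] for a in (t,t+.35) for r in(11,23)] for t in np.arange(-1.57,1.4,.3)],
'tray':[box(-85,85,-55,55,0,30)],'ster':[box(-65,65,-70,70,0,60)]}
def mask(p,name,T,S=4):
    x,y,a=T[:3]; z=T[3] if len(T)>3 else 0
    m=np.zeros((384*S,512*S),np.uint8); c,s=np.cos(a),np.sin(a)
    for b in M[name]:
        P=np.array(b)/1000; W=np.c_[x+c*P[:,0]-s*P[:,1],y+s*P[:,0]+c*P[:,1],P[:,2]+z]
        q=np.array([px(p,X) for X in W])*S+S/2-.5
        cv2.fillConvexPoly(m,cv2.convexHull(np.round(q).astype(np.int32)),1)
    return m
def seg(img,kind):
    r,g,b=[img[...,i].astype(int) for i in range(3)]
    h,s,v=cv2.split(cv2.cvtColor(img,cv2.COLOR_RGB2HSV)); h=h.astype(int)
    red=((h<6)|(h>172))&(s>110)
    return {'blue':(h>100)&(h<135)&(s>90),'yellow':(h>20)&(h<36)&(s>90),'green':(h>40)&(h<90)&(s>80),'nonred':~red}[kind]
def fit(p,name,kind,T0,half=45,S=4,z=0):
    u,v=px(p,[T0[0],T0[1],z]).astype(int); roi=np.zeros((384,512),bool); roi[max(v-half,0):v+half,max(u-half,0):u+half]=1
    m=(seg(p['color'],kind)&roi).astype(np.uint8)
    n,l,st,_=cv2.connectedComponentsWithStats(m); 
    ok=[i for i in range(1,n) if st[i,4]>12]
    ys,xs=np.indices(l.shape)
    best=min(ok,key=lambda i: np.hypot(xs[l==i]-u,ys[l==i]-v).min()-0.01*st[i,4]); m=(l==best).astype(np.uint8)
    mm=cv2.GaussianBlur(cv2.resize(m*255,None,fx=S,fy=S,interpolation=cv2.INTER_LINEAR),(0,0),2)/255.
    def f(t):
        k=mask(p,name,[t[0]/1000,t[1]/1000,t[2]/50,z],S); a=np.minimum(k,mm).sum(); return -a/(np.maximum(k,mm).sum())
    bst=None
    for da in ([0] ):
        r=minimize(f,[T0[0]*1000,T0[1]*1000,T0[2]*50],method='Nelder-Mead',options=dict(initial_simplex=np.array([T0[0]*1000,T0[1]*1000,T0[2]*50])+np.array([[0,0,0],[10,0,0],[0,10,0],[0,0,8]]),xatol=.1,fatol=1e-4))
        if bst is None or r.fun<bst.fun: bst=r
    t=bst.x; return np.array([t[0]/1000,t[1]/1000,t[2]/50]),-bst.fun,m
E
python3 - <<'E'
from fit import *
p=cam('top'); im=p['color'].copy()
J=[('ratchet','nonred',.43,.127,1.45),('jack_handle','nonred',.326,-.274,1.65),('brush','nonred',.337,.30,1.25),('shackle','nonred',.436,-.109,1.6),
('tray','blue',.546,.293,0),('tray','yellow',.613,.107,.1),('tray','green',.525,-.303,0),('ster','nonred',.581,-.092,.1)]
big=cv2.resize(im,None,fx=4,fy=4,interpolation=cv2.INTER_CUBIC)
for n,k,x,y,a in J:
    T,s,m=fit(p,n,k,[x,y,a]); print(n,k,T.round(4),np.degrees(T[2]).round(1),round(s,3),m.sum())
    c,_=cv2.findContours(mask(p,n,T),cv2.RETR_EXTERNAL,2); cv2.drawContours(big,c,-1,(0,255,255),1)
big=cv2.cvtColor(big,cv2.COLOR_RGB2BGR)
cv2.imwrite('pics/f1.png',cv2.resize(big[460:1080,760:1820],(800,468)))
cv2.imwrite('pics/f2.png',big[840:1240,320:1080])
E
```

```text
ratchet nonred [0.4261 0.1164 1.7623] 101.0 0.835 331
jack_handle nonred [ 0.3269 -0.2676  1.4518] 83.2 0.82 449
brush nonred [0.3343 0.2798 1.2941] 74.1 0.854 418
shackle nonred [ 0.4323 -0.1028  1.371 ] 78.6 0.777 300
tray blue [ 0.5411  0.2901 -0.026 ] -1.5 0.95 2224
tray yellow [0.605  0.1082 0.1436] 8.2 0.947 2174
tray green [ 0.5264 -0.3027 -0.1537] -8.8 0.952 2389
ster nonred [ 0.5895 -0.0952  0.1578] 9.0 0.924 2724
```

View pics/f1.png

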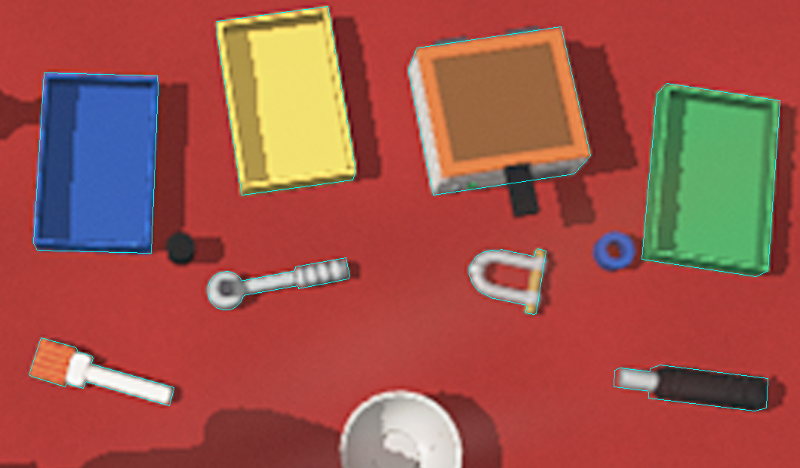

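View pics/f2.png

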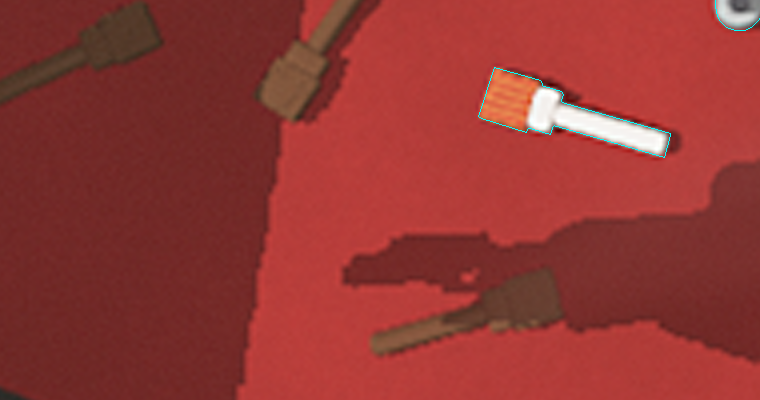

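The crop confirms the white and orange brush at raw px (222,238). The three others are entirely brown look-alikes. The outline fits match every object.

Next is a planning helper that turns world goals into tool-frame shifts.

```bash
cat > mv.py <<'E'
from h import *
import sys
# each argument x,y,z,psi (mm, deg) = a goal; '/' begins a new call, whose base is the goal before it
def goal(x,y,z,psi):
    a=np.radians(psi); return np.array([x,y,z],float), np.array([[-np.sin(a),np.cos(a),0],[np.cos(a),np.sin(a),0],[0,0,-1]]).T
def plan(args):
    s=ctrl.get_state(); p0,R0=s['eef_pos']*1000,R.from_quat(s['tcp_rot']).as_matrix()
    y=R0[:,1]; print('t',round(s['time'],2),'tcp',p0.round(1),'psi',np.degrees(np.arctan2(y[1],y[0])).round(1),'F',np.round(s['contact_force'],1),'open',round(s['opening'],3),'ff',round(s['finger_force'],1))
    last=(p0,R0); base=last
    for a in args:
        if a=='/': base=last; print('/'); continue
        g=goal(*map(float,a.split(',')))
        rv=np.degrees(R.from_matrix(base[1].T@g[1]).as_rotvec()); sh=base[1].T@(g[0]-base[0])
        d=np.linalg.norm(g[0]-last[0]); an=np.degrees(np.linalg.norm(R.from_matrix(last[1].T@g[1]).as_rotvec()))
        print(a,'->',rv.round(1),sh.round(1),'rows>=%.1f'%max(d/62.5,an/10.7)); last=g
if __name__=='__main__': plan(sys.argv[1:])
E
python3 mv.py 334,280,150,-16 / 334,280,30,-16 / 334,280,30,-16 334,280,200,-16 /
```

```text
t 1.05 tcp [188.3 648.2 253.3] psi 73.8 F [ 0.5  0.7 -0.2] open 1.0 ff 0.0
334,280,150,-16 -> [-0.  -0.  89.8] [-242.6 -312.9  103.3] rows>=8.4
/
334,280,30,-16 -> [0. 0. 0.] [  0.   0. 120.] rows>=1.9
/
334,280,30,-16 -> [0. 0. 0.] [0. 0. 0.] rows>=0.0
334,280,200,-16 -> [0. 0. 0.] [   0.    0. -170.] rows>=2.7
/
```

The manual's scale: shifts go in shares of 400 mm and turns go in shares of 120 degrees. Converting my numbers, -312.9 mm is -0.7823, -242.6 mm is -0.6065, 89.8 degrees is 0.7483.

Emit:
{"op": "send_rows", "data": {"rows": "0 0 0.7483 -0.6065 -0.7823 0.2583 0;0 0 0.7483 -0.6065 -0.7823 0.2583 0;0 0 0.7483 -0.6065 -0.7823 0.2583 0;0 0 0.7483 -0.6065 -0.7823 0.2583 0;0 0 0.7483 -0.6065 -0.7823 0.2583 0;0 0 0.7483 -0.6065 -0.7823 0.2583 0;0 0 0.7483 -0.6065 -0.7823 0.2583 0;0 0 0.7483 -0.6065 -0.7823 0.2583 0", "grip_force": 40}}

```text
time: 2.05
eef_pos: [0.3343, 0.2779, 0.1493]
tcp_rot: [0.781, 0.624, -0.001, 0.0]
contact_force: [0.1, -0.1, -0.9]
opening: 0.504
finger_force: 0.0
```

Run:
```python
from fit import *
import mv
p=cam('wrist'); im=p['color']
big=cv2.resize(im,None,fx=1.5,fy=1.5)
for n,T in [('brush',[.3343,.2798,1.2941])]:
    c,_=cv2.findContours(mask(p,n,T,1),cv2.RETR_EXTERNAL,2); cv2.drawContours(big,[(x*1.5).astype(int) for x in c],-1,(0,255,255),1)
cv2.imwrite('pics/w1.png',cv2.cvtColor(big,cv2.COLOR_RGB2BGR))
mv.plan(['334,280,32,-16'])
```

```text
t 2.1 tcp [334.3 278.8 149.8] psi -12.9 F [-0.6  0.5  0.4] open 0.498 ff 0.0
334,280,32,-16 -> [-0.   0.   3.1] [  1.1  -0.6 117.8] rows>=1.9
```

View pics/w1.png

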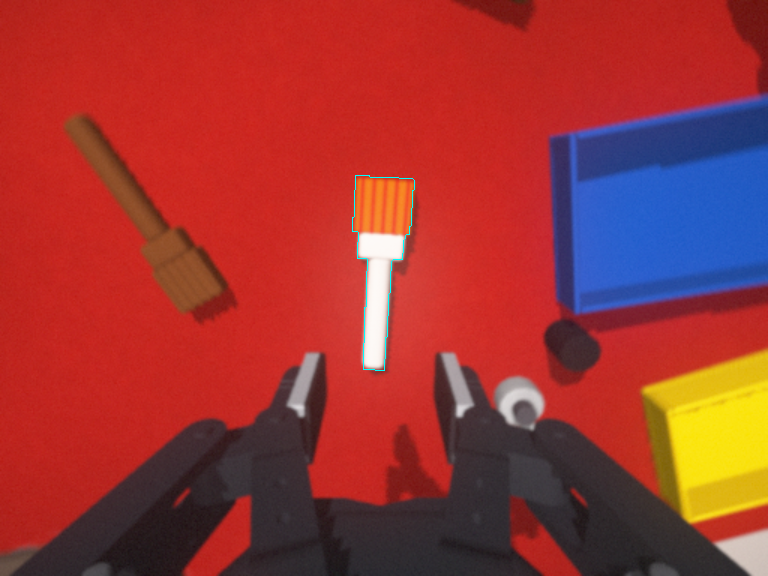

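The wrist view shows the projected brush outline matching the white/orange brush at (380,270). The fingers straddle it at (310,390) and (455,390).

To row units: 120 mm is 0.3, 100 mm is 0.25, 3.5 degrees is 0.0292.

Emit:
{"op": "send_rows", "data": {"rows": "0 0 0.0292 0.0025 0 0.15 0;0 0 0.0292 0.0025 0 0.25 0;0 0 0.0292 0.0025 0 0.3 0;0 0 0.0292 0.0025 0 0.3 0;0 0 0.0292 0.0025 0 0.3 -1;0 0 0.0292 0.0025 0 0.3 -1;0 0 0.0292 0.0025 0 0.3 -1;0 0 0.0292 0.0025 0 0.3 -1", "grip_force": 40}}

```text
time: 3.1
eef_pos: [0.3354, 0.2817, 0.0316]
tcp_rot: [0.797, 0.604, 0.002, 0.0]
contact_force: [-1.0, 0.5, 6.8]
opening: 0.167
finger_force: 40.2
```

```bash
python3 mv.py 335,281,150,-16 470,60,150,-45 / 526,-303,120,-98.8 526,-303,37,-98.8
```

```text
t 3.1 tcp [335.4 281.7  31.6] psi -15.6 F [-1.   0.5  6.8] open 0.167 ff 40.2
335,281,150,-16 -> [ 0.1 -0.1  0.4] [-6.000e-01  1.000e-01 -1.184e+02] rows>=1.9
470,60,150,-45 -> [ 0.1 -0.2 29.4] [-177.   189.6 -118.4] rows>=4.1
/
526,-303,120,-98.8 -> [ 0.   0.  53.8] [-217.1  296.3   30. ] rows>=5.9
526,-303,37,-98.8 -> [ 0.   0.  53.8] [-217.1  296.3  113. ] rows>=1.3
```

To row units: 190 mm is 0.475, -177 mm is -0.4425, 29.5 degrees is 0.2458.

Emit:
{"op": "send_rows", "data": {"rows": "0 0 0 0 0 -0.15 -1;0 0 0 0 0 -0.295 -1;0 0 0.2458 -0.4425 0.475 -0.295 -1;0 0 0.2458 -0.4425 0.475 -0.295 -1;0 0 0.2458 -0.4425 0.475 -0.295 -1;0 0 0.2458 -0.4425 0.475 -0.295 -1;0 0 0.2458 -0.4425 0.475 -0.295 -1"}}

```text
time: 3.98
eef_pos: [0.4709, 0.0563, 0.1484]
tcp_rot: [0.925, 0.379, 0.0, 0.0]
contact_force: [-0.8, 0.7, -0.4]
opening: 0.17
finger_force: 39.5
```

To row units: 296 mm is 0.74, -217 mm is -0.5425, 53.8 degrees is 0.4483.

Emit:
{"op": "send_rows", "data": {"rows": "0 0 0.4483 -0.5425 0.74 0.075 -1;0 0 0.4483 -0.5425 0.74 0.075 -1;0 0 0.4483 -0.5425 0.74 0.075 -1;0 0 0.4483 -0.5425 0.74 0.075 -1;0 0 0.4483 -0.5425 0.74 0.075 -1;0 0 0.4483 -0.5425 0.74 0.075 -1;0 0 0.4483 -0.5425 0.74 0.075 -1;0 0 0.4483 -0.5425 0.74 0.075 -1"}}

```text
time: 4.97
eef_pos: [0.5239, -0.302, 0.1173]
tcp_rot: [0.997, -0.078, -0.001, -0.001]
contact_force: [0.1, 0.7, -1.4]
opening: 0.165
finger_force: 39.6
```

```bash
python3 mv.py 526,-303,37,-98.8
python3 - <<'E'
from h import *
p=cam('wrist','w2.png')
E
```

```text
t 4.97 tcp [ 523.9 -302.   117.3] psi -98.9 F [ 0.1  0.7 -1.4] open 0.165 ff 39.6
526,-303,37,-98.8 -> [-0.1  0.1 -0.1] [ 2.4  0.8 80.3] rows>=1.3
```

View pics/w2.png

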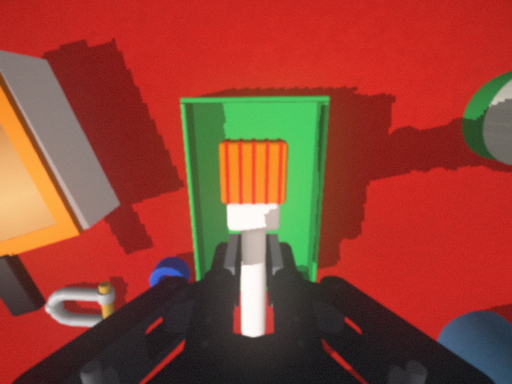

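The brush is held straight at (253,240) over the green tray, with its long axis along the tray.

Emit:
{"op": "send_rows", "data": {"rows": "0 0 0 0.006 0.002 0.125 -1;0 0 0 0.006 0.002 0.185 -1;0 0 0 0.006 0.002 0.2025 -1;0 0 0 0.006 0.002 0.2025 -1;0 0 0 0.006 0.002 0.2025 -0.3;0 0 0 0.006 0.002 0.2025 -0.3;0 0 0 0.006 0.002 0.15 -0.3;0 0 0 0.006 0.002 0 -0.3"}}

```text
time: 6.02
eef_pos: [0.5247, -0.3034, 0.1166]
tcp_rot: [0.997, -0.078, -0.003, -0.002]
contact_force: [0.6, -0.8, -0.1]
opening: 0.352
finger_force: 0.0
```

```bash
python3 mv.py 526,-303,130,-99 495.7,-110,130,-81 / 495.7,-110,58,-81
python3 - <<'E'
from fit import *
p=cam('top')
T,s,m=fit(p,'brush','nonred',[.526,-.303,-.15],z=.004); print(T,s)
E
```

```text
t 6.03 tcp [ 524.7 -303.4  116.6] psi -99.0 F [ 0.6 -0.8 -0.1] open 0.352 ff 0.0
526,-303,130,-99 -> [-0.2  0.4  0. ] [  1.2  -0.6 -13.4] rows>=0.2
495.7,-110,130,-81 -> [ -0.3   0.3 -18. ] [ -58.8 -186.5  -12.4] rows>=3.1
/
495.7,-110,58,-81 -> [0. 0. 0.] [ 0.  0. 72.] rows>=1.2
[ 0.45949597 -0.30470089  0.38771773] 0.09074957851609228
```

To row units: -186 mm is -0.465, -59 mm is -0.1475, -18 degrees is -0.15.

Emit:
{"op": "send_rows", "data": {"rows": "0 0 -0.15 -0.1475 -0.465 -0.0325 0.3;0 0 -0.15 -0.1475 -0.465 -0.0325 0.3;0 0 -0.15 -0.1475 -0.465 -0.0325 0.3;0 0 -0.15 -0.1475 -0.465 -0.0325 0.3;0 0 -0.15 -0.1475 -0.465 -0.0325 0.3"}}

```text
time: 6.7
eef_pos: [0.498, -0.1119, 0.1326]
tcp_rot: [0.997, 0.08, 0.001, 0.001]
contact_force: [-0.2, 0.7, -0.0]
opening: 0.651
finger_force: 0.0
```

Run:
```python
from fit import *
import mv
mv.plan(['495.7,-110,58,-81'])
M['tab']=[box(-113,-65,-12,12,50,60)]
M['lid']=[box(-65,65,-70,70,50,60)]
p=cam('wrist'); big=p['color'].copy()
for n in ['tab','lid','ster','shackle']:
    T=[.4323,-.1028,1.371] if n=='shackle' else [.5895,-.0952,.1578]
    c,_=cv2.findContours(mask(p,n,T,1),cv2.RETR_EXTERNAL,2); cv2.drawContours(big,c,-1,(0,255,255),1)
cv2.imwrite('pics/w3.png',cv2.cvtColor(cv2.resize(big,(768,576)),cv2.COLOR_RGB2BGR))
```

```text
t 6.7 tcp [ 498.  -111.9  132.6] psi -80.9 F [-0.2  0.7 -0. ] open 0.651 ff 0.0
495.7,-110,58,-81 -> [ 0.1 -0.1  0.1] [-2.2 -2.4 74.6] rows>=1.2
```

View pics/w3.png

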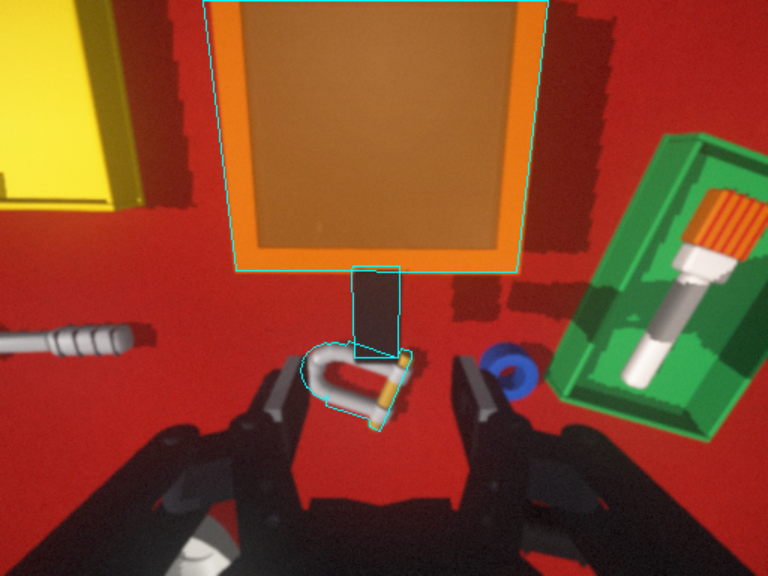

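The outlines match the cover tab at (376,312) and the closed lid, and the brush lies flat in the green tray at (690,280). Next I pinch the tab.

Emit:
{"op": "send_rows", "data": {"rows": "0 0 0 -0.005 -0.006 0.1 0.3;0 0 0 -0.005 -0.006 0.165 0.3;0 0 0 -0.005 -0.006 0.1875 0.3;0 0 0 -0.005 -0.006 0.1875 -1;0 0 0 -0.005 -0.006 0.1875 -1;0 0 0 -0.005 -0.006 0.1875 -1;0 0 0 -0.005 -0.006 0.1875 -1"}}

```text
time: 7.62
eef_pos: [0.4959, -0.1106, 0.0572]
tcp_rot: [0.997, 0.079, 0.001, 0.001]
contact_force: [0.1, -3.2, 2.3]
opening: 0.273
finger_force: 40.2
```

To row units: -146 mm is -0.365, -136 mm is -0.34.

Emit:
{"op": "send_rows", "data": {"rows": "0 0 0 0.0063 0 -0.06 -1;0 0 0 0.0215 0 -0.1175 -1;0 0 0 0.045 0 -0.1725 -1;0 0 0 0.0775 0 -0.2238 -1;0 0 0 0.115 0 -0.2688 -1;0 0 0 0.1613 0 -0.3088 -1;0 0 0 0.2125 0 -0.34 -1;0 0 0 0.2675 0 -0.365 -1"}}

```text
time: 8.62
eef_pos: [0.599, -0.0947, 0.2011]
tcp_rot: [0.997, 0.079, -0.003, 0.002]
contact_force: [-1.4, -8.0, -7.6]
opening: 0.275
finger_force: 41.9
```

```bash
python3 mv.py 655,-85,215,-81
```

```text
t 8.62 tcp [599.  -94.7 201.1] psi -80.9 F [-1.4 -8.  -7.6] open 0.275 ff 41.9
655,-85,215,-81 -> [0.2 0.4 0.1] [ 56.7  -0.7 -14.3] rows>=0.9
```

To row units: -60 mm is -0.15, 59.5 mm is 0.1488.

Emit:
{"op": "send_rows", "data": {"rows": "0 0 0 0.0575 0 -0.0158 -1;0 0 0 0.1175 0 -0.0225 -1;0 0 0 0.1488 0 -0.0225 -1;0 0 0 0.1488 0 -0.0225 -1;0 0 0 0.1488 0 -0.0225 0.2;0 0 0 0.1488 0 -0.0225 0.2;0 0 0 0.1488 0 -0.0225 0.2;0 0 0 0.1488 0 -0.15 0.2"}}

```text
time: 9.62
eef_pos: [0.6566, -0.0825, 0.2566]
tcp_rot: [0.997, 0.079, -0.005, -0.002]
contact_force: [-0.3, -0.3, -0.1]
opening: 0.598
finger_force: 0.0
```

```bash
python3 mv.py 600,-98,265,-81 432,-103,150,-12 / 432,-103,22,-11.4
python3 - <<'E'
from h import *
cam('scene','s2.png')
E
```

```text
t 9.62 tcp [656.6 -82.5 256.6] psi -80.9 F [-0.3 -0.3 -0.1] open 0.598 ff 0.0
600,-98,265,-81 -> [-0.3  0.6  0.1] [-58.4   6.3  -7.9] rows>=0.9
432,-103,150,-12 -> [ -0.6   0.3 -68.9] [-223.9  -14.6  109. ] rows>=6.4
/
432,-103,22,-11.4 -> [ 0.   0.  -0.6] [  0.   0. 128.] rows>=2.0
```

View pics/s2.png

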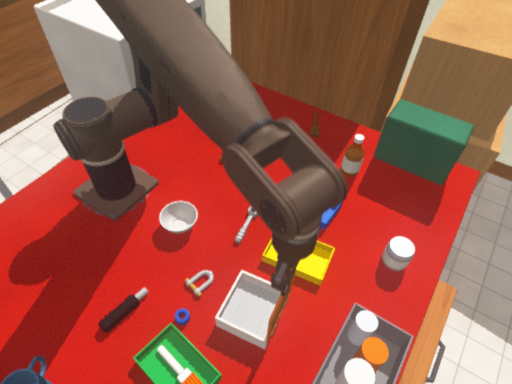

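The cover stands upright and the gripper is free of it. Next is the shackle.

To row units: -224 mm is -0.56, 109 mm is 0.2725, -69 degrees is -0.575.

Emit:
{"op": "send_rows", "data": {"rows": "0 0 0 0 0 -0.0375 0.9;0 0 0 -0.145 0 -0.0375 0.9;0 0 -0.575 -0.56 -0.0365 0.2725 0.9;0 0 -0.575 -0.56 -0.0365 0.2725 0.9;0 0 -0.575 -0.56 -0.0365 0.2725 0.9;0 0 -0.575 -0.56 -0.0365 0.2725 0.9;0 0 -0.575 -0.56 -0.0365 0.2725 0.9;0 0 -0.575 -0.56 -0.0365 0.2725 0.9"}}

```text
time: 10.68
eef_pos: [0.4349, -0.104, 0.1523]
tcp_rot: [0.799, 0.601, -0.0, -0.001]
contact_force: [-0.5, 0.6, -0.3]
opening: 0.947
finger_force: 0.0
```

```bash
python3 mv.py 432,-103,60,-11.4 432,-103,24,-11.4
python3 - <<'E'
from fit import *
p=cam('wrist'); big=p['color'].copy()
T=[.4323,-.1028,1.371]
c,_=cv2.findContours(mask(p,'shackle',T,1),cv2.RETR_EXTERNAL,2); cv2.drawContours(big,c,-1,(0,255,255),1)
cv2.imwrite('pics/w4.png',cv2.cvtColor(big,cv2.COLOR_RGB2BGR))
E
```

```text
t 10.68 tcp [ 434.9 -104.   152.3] psi -16.2 F [-0.5  0.6 -0.3] open 0.947 ff 0.0
432,-103,60,-11.4 -> [-0.1 -0.  -4.8] [ 0.2 -2.9 92.3] rows>=1.5
432,-103,24,-11.4 -> [-0.1 -0.  -4.8] [ 1.000e-01 -2.900e+00  1.283e+02] rows>=0.6
```

View pics/w4.png

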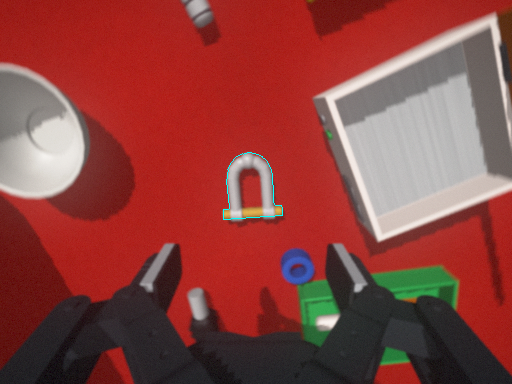

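The outline matches the shackle at (250,190), and it lies midway between the fingers.

To row units: 130 mm is 0.325, 122 mm is 0.305, -4.5 degrees is -0.0375.

Emit:
{"op": "send_rows", "data": {"rows": "0 0 -0.0375 -0.005 -0.0075 0.125 0.9;0 0 -0.0375 -0.005 -0.0075 0.25 0.9;0 0 -0.0375 -0.005 -0.0075 0.305 0.9;0 0 -0.0375 -0.005 -0.0075 0.325 0.9;0 0 -0.0375 -0.005 -0.0075 0.325 -1;0 0 -0.0375 -0.005 -0.0075 0.325 -1;0 0 -0.0375 -0.005 -0.0075 0.325 -1;0 0 -0.0375 -0.005 -0.0075 0.325 -1", "grip_force": 60}}

```text
time: 11.72
eef_pos: [0.434, -0.1062, 0.0247]
tcp_rot: [0.777, 0.629, 0.001, 0.002]
contact_force: [0.9, 0.1, 6.7]
opening: 0.506
finger_force: 61.0
```

```bash
python3 mv.py 432,-106,160,-12 520,-106,160,-50  578,-97,160,-81 / 578,-97,47,-81
```

```text
t 11.72 tcp [ 434.  -106.2   24.7] psi -12.0 F [0.9 0.1 6.7] open 0.506 ff 61.0
432,-106,160,-12 -> [ 0.2  0.  -0. ] [  -0.3   -1.4 -135.3] rows>=2.2
520,-106,160,-50 -> [ 0.2 -0.  38. ] [  18.    84.7 -134.9] rows>=3.6
578,-97,160,-81 -> [ 0.2 -0.1 69. ] [  38.9  139.5 -134.7] rows>=2.9
/
578,-97,47,-81 -> [0. 0. 0.] [  0.   0. 113.] rows>=1.8
```

To row units: 139.5 mm is 0.3488, -135 mm is -0.3375, 69 degrees is 0.575.

Emit:
{"op": "send_rows", "data": {"rows": "0 0 0 0 0 -0.15 -1;0 0 0 0 0 -0.2875 -1;0 0 0.25 0.025 0.15 -0.3375 -1;0 0 0.575 0.0975 0.3488 -0.3375 -1;0 0 0.575 0.0975 0.3488 -0.3375 -1;0 0 0.575 0.0975 0.3488 -0.3375 -1;0 0 0.575 0.0975 0.3488 -0.3375 -1;0 0 0.575 0.0975 0.3488 -0.3375 -1"}}

```text
time: 12.72
eef_pos: [0.5761, -0.0959, 0.157]
tcp_rot: [0.993, 0.115, -0.001, -0.0]
contact_force: [0.9, -0.0, -1.6]
opening: 0.511
finger_force: 62.4
```

```bash
python3 mv.py 578,-97,80,-81 578,-97,46,-81
python3 - <<'E'
from fit import *
p=cam('wrist'); big=p['color'].copy()
cv2.imwrite('pics/w5.png',cv2.cvtColor(big,cv2.COLOR_RGB2BGR))
E
```

```text
t 12.72 tcp [576.1 -95.9 157. ] psi -76.8 F [ 0.9 -0.  -1.6] open 0.511 ff 62.4
578,-97,80,-81 -> [-0.1  0.1  4.2] [ 1.7  1.5 77. ] rows>=1.2
578,-97,46,-81 -> [-0.1  0.1  4.2] [  1.8   1.6 111. ] rows>=0.5
```

View pics/w5.png

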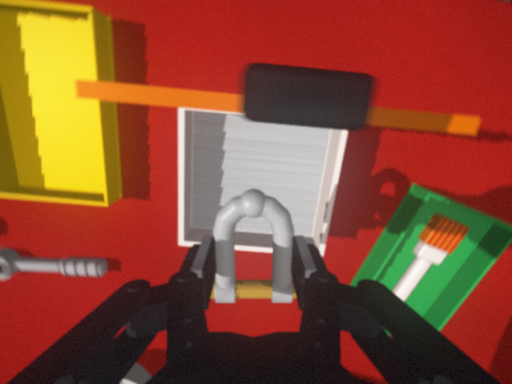

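The shackle is held straight at (253,250) and the cover stands upright with its tab at (308,97). I lower it in two calls and watch the force.

To row units: 80 mm is 0.2, 60 mm is 0.15, 4.2 degrees is 0.035.

Emit:
{"op": "send_rows", "data": {"rows": "0 0 0.035 0.0045 0.004 0.075 -1;0 0 0.035 0.0045 0.004 0.15 -1;0 0 0.035 0.0045 0.004 0.2 -1;0 0 0.035 0.0045 0.004 0.2 -1"}}

```text
time: 13.28
eef_pos: [0.5774, -0.0969, 0.0758]
tcp_rot: [0.997, 0.082, -0.002, -0.001]
contact_force: [0.1, -0.3, -1.6]
opening: 0.503
finger_force: 62.4
```

```bash
python3 mv.py 578,-97,47,-81 578,-97,100,-81
```

```text
t 13.28 tcp [577.4 -96.9  75.8] psi -80.6 F [ 0.1 -0.3 -1.6] open 0.503 ff 62.4
578,-97,47,-81 -> [-0.1  0.2  0.4] [ 0.7  0.3 28.8] rows>=0.5
578,-97,100,-81 -> [-0.1  0.2  0.4] [  0.5   0.2 -24.2] rows>=0.8
```

To row units: -60 mm is -0.15, 29.5 mm is 0.0738.

Emit:
{"op": "send_rows", "data": {"rows": "0 0 0 0.0013 0.0008 0.05 -1;0 0 0 0.0013 0.0008 0.0738 -1;0 0 0 0.0013 0.0008 0.0738 -1;0 0 0 0.0013 0.0008 0.0738 0.4;0 0 0 0.0013 0.0008 0.0738 0.4;0 0 0 0.0013 0.0008 0.0738 0.4;0 0 0 0.0013 0.0008 0 0.4;0 0 0 0.0013 0.0008 -0.15 0.4"}}

```text
time: 14.28
eef_pos: [0.5775, -0.097, 0.1361]
tcp_rot: [0.997, 0.081, -0.003, -0.001]
contact_force: [1.2, -0.2, 0.1]
opening: 0.703
finger_force: 0.0
```

```bash
python3 mv.py 600,-93,270,-81 656.6,-82.5,270,-81  656,-83,212,-81
python3 - <<'E'
from fit import *
p=cam('wrist'); big=p['color'].copy()
cv2.imwrite('pics/w6.png',cv2.cvtColor(big,cv2.COLOR_RGB2BGR))
E
```

```text
t 14.28 tcp [577.5 -97.  136.1] psi -80.7 F [ 1.2 -0.2  0.1] open 0.703 ff 0.0
600,-93,270,-81 -> [-0.2  0.3  0.3] [  22.1   -0.7 -134. ] rows>=2.2
656.6,-82.5,270,-81 -> [-0.2  0.3  0.3] [  79.6   -1.9 -134.4] rows>=0.9
656,-83,212,-81 -> [-0.2  0.3  0.3] [ 79.3  -1.3 -76.4] rows>=0.9
```

View pics/w6.png

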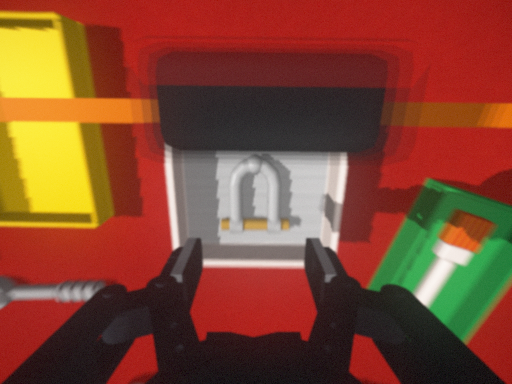

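The shackle lies flat and centred in the steriliser at (255,195). Next I take the tab again and close the cover.

To row units: -135 mm is -0.3375, -115 mm is -0.2875.

Emit:
{"op": "send_rows", "data": {"rows": "0 0 0 0 0 -0.15 0.3;0 0 0 0.025 0 -0.2875 0.3;0 0 0 0.1 -0.0025 -0.3375 0.3;0 0 0 0.1988 -0.0038 -0.3375 0.3;0 0 0 0.1988 -0.0038 -0.275 0.3;0 0 0 0.1988 -0.0038 -0.18 0.3;0 0 0 0.1988 -0.0038 -0.18 -1;0 0 0 0.1988 -0.0038 -0.18 -1", "grip_force": 40}}

```text
time: 15.32
eef_pos: [0.6579, -0.0857, 0.2101]
tcp_rot: [0.997, 0.082, -0.0, 0.003]
contact_force: [1.7, -4.4, -7.4]
opening: 0.274
finger_force: 42.0
```

Emit:
{"op": "send_rows", "data": {"rows": "0 0 0 0 0 0 -1;0 0 0 0 0 0 -1"}}

```text
time: 15.58
eef_pos: [0.6578, -0.0856, 0.2101]
tcp_rot: [0.997, 0.081, 0.0, 0.002]
contact_force: [1.8, -7.7, -8.4]
opening: 0.271
finger_force: 41.7
```

```bash
python3 mv.py 496,-110.5,58,-81
```

```text
t 15.57 tcp [657.8 -85.6 210.1] psi -80.7 F [ 1.8 -7.7 -8.4] open 0.271 ff 41.7
496,-110.5,58,-81 -> [ 0.2 -0.   0.3] [-163.7   -2.2  152.1] rows>=3.6
```

To row units: -146.5 mm is -0.3663, -134 mm is -0.335.

Emit:
{"op": "send_rows", "data": {"rows": "0 0 0 -0.0325 0 0 -1;0 0 0 -0.09 0 0.0075 -1;0 0 0 -0.1475 0 0.0225 -1;0 0 0 -0.2025 0 0.0463 -1;0 0 0 -0.2513 0 0.0775 -1;0 0 0 -0.2963 0 0.1163 -1;0 0 0 -0.335 0 0.1613 -1;0 0 0 -0.3663 0 0.2125 -1"}}

```text
time: 16.58
eef_pos: [0.5148, -0.1078, 0.1297]
tcp_rot: [0.997, 0.081, 0.003, 0.001]
contact_force: [-4.8, 0.8, 5.1]
opening: 0.274
finger_force: 44.2
```

```bash
python3 mv.py 496,-110.5,58,-81
```

```text
t 16.57 tcp [ 514.8 -107.8  129.7] psi -80.7 F [-4.8  0.8  5.1] open 0.274 ff 44.2
496,-110.5,58,-81 -> [ 0.1 -0.3  0.3] [-19.4  -0.5  71.6] rows>=1.2
```

To row units: 77 mm is 0.1925, 75 mm is 0.1875.

Emit:
{"op": "send_rows", "data": {"rows": "0 0 0 -0.025 0 0.0575 -1;0 0 0 -0.04 0 0.115 -1;0 0 0 -0.0463 0 0.165 -1;0 0 0 -0.0463 0 0.1875 -1;0 0 0 -0.0463 0 0.1925 -1;0 0 0 -0.0463 0 0.1925 -1"}}

```text
time: 17.32
eef_pos: [0.4955, -0.1107, 0.0499]
tcp_rot: [0.997, 0.082, -0.0, 0.0]
contact_force: [-7.7, -0.3, 5.3]
opening: 0.273
finger_force: 41.3
```

```bash
python3 mv.py 496,-110.5,140,-81
```

```text
t 17.32 tcp [ 495.5 -110.7   49.9] psi -80.6 F [-7.7 -0.3  5.3] open 0.273 ff 41.3
496,-110.5,140,-81 -> [0.  0.  0.4] [  0.5  -0.  -90.1] rows>=1.4
```

To row units: -100 mm is -0.25, -50 mm is -0.125.

Emit:
{"op": "send_rows", "data": {"rows": "0 0 0 0 0 0 0.2;0 0 0 0 0 0 0.2;0 0 0 0 0 0 0.2;0 0 0 0 0 -0.125 0.2;0 0 0 0 0 -0.25 0.2"}}

```text
time: 17.95
eef_pos: [0.4945, -0.1098, 0.1485]
tcp_rot: [0.997, 0.082, -0.001, -0.0]
contact_force: [1.5, 0.2, -0.7]
opening: 0.6
finger_force: 0.0
```

```bash
python3 mv.py 425,124,130,11
python3 - <<'E'
from fit import *
p=cam('wrist'); big=p['color'].copy()
M['tab']=[box(-113,-65,-12,12,50,60)]; M['lid']=[box(-65,65,-70,70,50,60)]
for n in ['tab','lid']:
    c,_=cv2.findContours(mask(p,n,[.5895,-.0952,.1578],1),cv2.RETR_EXTERNAL,2); cv2.drawContours(big,c,-1,(0,255,255),1)
cv2.imwrite('pics/w7.png',cv2.cvtColor(big,cv2.COLOR_RGB2BGR))
E
```

```text
t 17.95 tcp [ 494.5 -109.8  148.5] psi -80.6 F [ 1.5  0.2 -0.7] open 0.6 ff 0.0
425,124,130,11 -> [ -0.1   0.  -91.6] [ -30.6 -242.    18.8] rows>=8.6
```

View pics/w7.png

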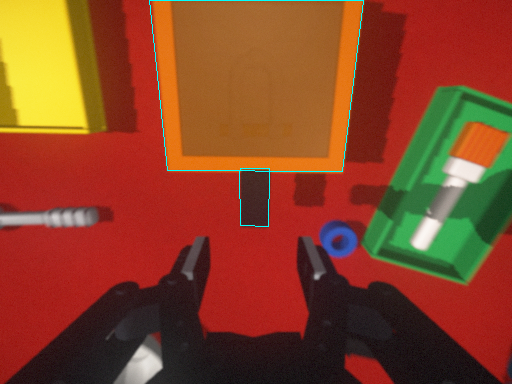

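The cover is closed: its lid and tab at (255,198) match the closed outline, and the shackle shows faintly beneath it. Next is the ratchet.

To row units: -242 mm is -0.605, -30.6 mm is -0.0765, -91.6 degrees is -0.7633.

Emit:
{"op": "send_rows", "data": {"rows": "0 0 -0.7633 -0.0765 -0.605 0.0475 0;0 0 -0.7633 -0.0765 -0.605 0.0475 0;0 0 -0.7633 -0.0765 -0.605 0.0475 0;0 0 -0.7633 -0.0765 -0.605 0.0475 0;0 0 -0.7633 -0.0765 -0.605 0.0475 0;0 0 -0.7633 -0.0765 -0.605 0.0475 0;0 0 -0.7633 -0.0765 -0.605 0.0475 0;0 0 -0.7633 -0.0765 -0.605 0.0475 0"}}

```text
time: 19.0
eef_pos: [0.4255, 0.124, 0.129]
tcp_rot: [0.671, 0.741, 0.0, 0.0]
contact_force: [-0.0, 0.2, -0.0]
opening: 0.5
finger_force: 0.0
```

```bash
python3 mv.py 425,124,28,11
python3 - <<'E'
from fit import *
p=cam('wrist'); big=p['color'].copy()
c,_=cv2.findContours(mask(p,'ratchet',[.4261,.1164,1.7623],1),cv2.RETR_EXTERNAL,2); cv2.drawContours(big,c,-1,(0,255,255),1)
cv2.imwrite('pics/w8.png',cv2.cvtColor(big,cv2.COLOR_RGB2BGR))
E
```

```text
t 19.0 tcp [425.5 124.  129. ] psi 5.7 F [-0.   0.2 -0. ] open 0.5 ff 0.0
425,124,28,11 -> [ 0.   0.  -5.3] [ 1.00e-01 -6.00e-01  1.01e+02] rows>=1.6
```

View pics/w8.png

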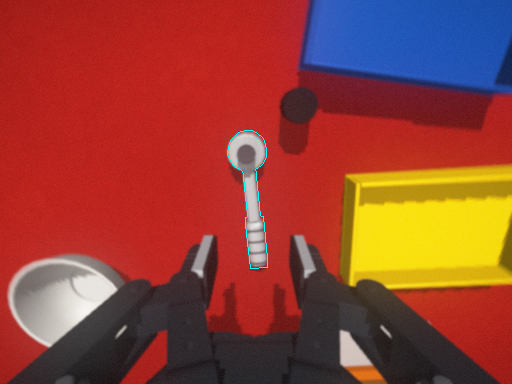

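The outline matches the ratchet at (252,200).

To row units: 103 mm is 0.2575, 90 mm is 0.225, -5.3 degrees is -0.0442.

Emit:
{"op": "send_rows", "data": {"rows": "0 0 -0.0442 0 -0.0015 0.125 0;0 0 -0.0442 0 -0.0015 0.225 0;0 0 -0.0442 0 -0.0015 0.2575 0;0 0 -0.0442 0 -0.0015 0.2575 0;0 0 -0.0442 0 -0.0015 0.2575 -1;0 0 -0.0442 0 -0.0015 0.2575 -1;0 0 -0.0442 0 -0.0015 0.2575 -1;0 0 -0.0442 0 -0.0015 0.2575 -1", "grip_force": 70}}

```text
time: 20.05
eef_pos: [0.4262, 0.1238, 0.0279]
tcp_rot: [0.639, 0.769, 0.001, 0.001]
contact_force: [-1.9, 0.4, 6.2]
opening: 0.108
finger_force: 70.3
```

```bash
python3 mv.py 425,124,140,11 533,290,140,88.5 / 533,290,31,88.5
```

```text
t 20.05 tcp [426.2 123.8  27.9] psi 10.6 F [-1.9  0.4  6.2] open 0.108 ff 70.3
425,124,140,11 -> [ 0.2  0.  -0.4] [   0.4   -0.8 -112.1] rows>=1.8
533,290,140,88.5 -> [  0.1   0.1 -77.9] [ 143.7  135.8 -111.8] rows>=7.2
/
533,290,31,88.5 -> [0. 0. 0.] [  0.   0. 109.] rows>=1.7
```

To row units: 144 mm is 0.36, -112 mm is -0.28, -78 degrees is -0.65.

Emit:
{"op": "send_rows", "data": {"rows": "0 0 0 0 0 -0.1375 -1;0 0 0 0 0 -0.28 -1;0 0 -0.65 0.36 0.34 -0.28 -1;0 0 -0.65 0.36 0.34 -0.28 -1;0 0 -0.65 0.36 0.34 -0.28 -1;0 0 -0.65 0.36 0.34 -0.28 -1;0 0 -0.65 0.36 0.34 -0.28 -1;0 0 -0.65 0.36 0.34 -0.28 -1"}}

```text
time: 21.05
eef_pos: [0.5318, 0.2906, 0.1378]
tcp_rot: [0.127, 0.992, -0.0, -0.0]
contact_force: [0.3, 0.2, -1.6]
opening: 0.111
finger_force: 69.5
```

To row units: -14 degrees is -0.1167.

Emit:
{"op": "send_rows", "data": {"rows": "0 0 -0.1167 0 0 0 -1;0 0 -0.1167 0 0 0 -1;0 0 -0.1167 0 0 0 -1"}}

```text
time: 21.42
eef_pos: [0.5318, 0.2902, 0.1381]
tcp_rot: [0.009, 1.0, 0.0, 0.0]
contact_force: [-0.1, -0.2, -1.5]
opening: 0.115
finger_force: 69.5
```

```bash
python3 mv.py 533,290,32,88.5
python3 - <<'E'
from fit import *
p=cam('wrist'); big=p['color'].copy()
for n,T in [('tray',[.5411,.2901,-.026])]:
    c,_=cv2.findContours(mask(p,n,T,1),cv2.RETR_EXTERNAL,2); cv2.drawContours(big,c,-1,(0,255,255),1)
cv2.imwrite('pics/w9.png',cv2.cvtColor(big,cv2.COLOR_RGB2BGR))
E
```

```text
t 21.43 tcp [531.8 290.2 138.1] psi 89.0 F [-0.1 -0.2 -1.5] open 0.115 ff 69.5
533,290,32,88.5 -> [0.  0.  0.5] [ -1.2  -0.2 106.1] rows>=1.7
```

View pics/w9.png

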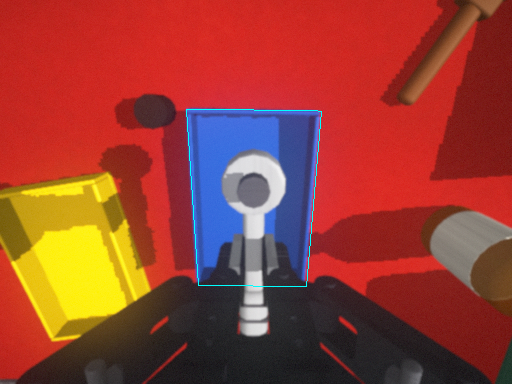

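The ratchet is aligned over the blue tray at (253,240). I lower it and release.

To row units: 107 mm is 0.2675, 95 mm is 0.2375, 0.5 degrees is 0.0042.

Emit:
{"op": "send_rows", "data": {"rows": "0 0 0.0042 -0.0025 0 0.1375 -1;0 0 0.0042 -0.0025 0 0.2375 -1;0 0 0.0042 -0.0025 0 0.2675 -1;0 0 0.0042 -0.0025 0 0.2675 -1;0 0 0.0042 -0.0025 0 0.2675 -0.3;0 0 0.0042 -0.0025 0 0.2675 -0.3;0 0 0.0042 -0.0025 0 0.175 -0.3;0 0 0.0042 -0.0025 0 0.025 -0.3"}}

```text
time: 22.48
eef_pos: [0.5314, 0.2896, 0.1266]
tcp_rot: [0.013, 1.0, -0.001, -0.003]
contact_force: [1.0, -0.7, -0.0]
opening: 0.355
finger_force: 0.0
```

```bash
python3 mv.py 520,0,150,28 / 325,-287,150,-6.8
```

```text
t 22.48 tcp [531.4 289.6 126.6] psi 88.5 F [ 1.  -0.7 -0. ] open 0.355 ff 0.0
520,0,150,28 -> [-0.3 -0.2 60.5] [   4.1 -289.8  -22.8] rows>=5.7
/
325,-287,150,-6.8 -> [ 0.   0.  34.8] [-161.9 -306.9    0. ] rows>=5.6
```

To row units: -290 mm is -0.725, -23 mm is -0.0575, 60.5 degrees is 0.5042.

Emit:
{"op": "send_rows", "data": {"rows": "0 0 0.5042 0.01 -0.725 -0.0575 0.2;0 0 0.5042 0.01 -0.725 -0.0575 0.2;0 0 0.5042 0.01 -0.725 -0.0575 0.2;0 0 0.5042 0.01 -0.725 -0.0575 0.2;0 0 0.5042 0.01 -0.725 -0.0575 0.2;0 0 0.5042 0.01 -0.725 -0.0575 0.2;0 0 0.5042 0.01 -0.725 -0.0575 0.2"}}

```text
time: 23.35
eef_pos: [0.5219, -0.0002, 0.1514]
tcp_rot: [0.515, 0.857, 0.0, 0.0]
contact_force: [-0.4, -0.4, 0.5]
opening: 0.601
finger_force: 0.0
```

To row units: -307 mm is -0.7675, -162 mm is -0.405, 35 degrees is 0.2917.

Emit:
{"op": "send_rows", "data": {"rows": "0 0 0.2917 -0.405 -0.7675 0 0.5;0 0 0.2917 -0.405 -0.7675 0 0.5;0 0 0.2917 -0.405 -0.7675 0 0.5;0 0 0.2917 -0.405 -0.7675 0 0.5;0 0 0.2917 -0.405 -0.7675 0 0.5;0 0 0.2917 -0.405 -0.7675 0 0.5;0 0 0.2917 -0.405 -0.7675 0 0.5;0 0 0.2917 -0.405 -0.7675 0 0.5"}}

```text
time: 24.35
eef_pos: [0.3274, -0.2862, 0.1509]
tcp_rot: [0.748, 0.664, 0.0, -0.0]
contact_force: [-1.0, -0.9, -0.3]
opening: 0.75
finger_force: 0.0
```

```bash
python3 mv.py 325,-287,30,-6.8
python3 - <<'E'
from fit import *
p=cam('wrist'); big=p['color'].copy()
c,_=cv2.findContours(mask(p,'jack_handle',[.3269,-.2676,1.4518],1),cv2.RETR_EXTERNAL,2); cv2.drawContours(big,c,-1,(0,255,255),1)
cv2.imwrite('pics/w10.png',cv2.cvtColor(big,cv2.COLOR_RGB2BGR))
E
```

```text
t 24.35 tcp [ 327.4 -286.2  150.9] psi -6.8 F [-1.  -0.9 -0.3] open 0.75 ff 0.0
325,-287,30,-6.8 -> [ 0. -0. -0.] [ -1.2  -2.3 120.9] rows>=1.9
```

View pics/w10.png

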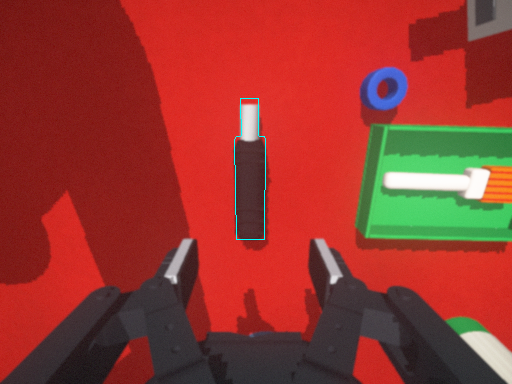

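The outline matches the jack handle at (250,180), and the fingers are either side of its line.

To row units: 121 mm is 0.3025, 100 mm is 0.25.

Emit:
{"op": "send_rows", "data": {"rows": "0 0 0 -0.0025 -0.005 0.125 0.5;0 0 0 -0.0025 -0.005 0.25 0.5;0 0 0 -0.0025 -0.005 0.3025 0.5;0 0 0 -0.0025 -0.005 0.3025 0.5;0 0 0 -0.0025 -0.005 0.3025 -1;0 0 0 -0.0025 -0.005 0.3025 -1;0 0 0 -0.0025 -0.005 0.3025 -1;0 0 0 -0.0025 -0.005 0.3025 -1", "grip_force": 60}}

```text
time: 25.4
eef_pos: [0.3259, -0.2888, 0.0318]
tcp_rot: [0.749, 0.663, 0.0, 0.002]
contact_force: [0.6, 1.5, 6.6]
opening: 0.337
finger_force: 62.1
```

```bash
python3 mv.py 325,-287,150,-6.8 480,-150,160,-45 / 585,105,160,-81.8
```

```text
t 25.4 tcp [ 325.9 -288.8   31.8] psi -6.9 F [0.6 1.5 6.6] open 0.337 ff 62.1
325,-287,150,-6.8 -> [ 0.1  0.1 -0.1] [   1.4   -0.8 -118.2] rows>=1.9
480,-150,160,-45 -> [ 0.2  0.1 38.1] [ 156.1  136.5 -128.2] rows>=3.6
/
585,105,160,-81.8 -> [ 0.   0.  36.8] [ 254.6 -106.1    0. ] rows>=4.4
```

To row units: 156 mm is 0.39, 136.5 mm is 0.3413, 38 degrees is 0.3167.

Emit:
{"op": "send_rows", "data": {"rows": "0 0 0 0 0 -0.15 -1;0 0 0 0 0 -0.295 -1;0 0 0.3167 0.39 0.3413 -0.32 -1;0 0 0.3167 0.39 0.3413 -0.32 -1;0 0 0.3167 0.39 0.3413 -0.32 -1;0 0 0.3167 0.39 0.3413 -0.32 -1;0 0 0.3167 0.39 0.3413 -0.32 -1"}}

```text
time: 26.28
eef_pos: [0.4806, -0.1473, 0.1582]
tcp_rot: [0.923, 0.385, 0.0, 0.0]
contact_force: [-0.6, -0.5, -3.1]
opening: 0.338
finger_force: 61.0
```

To row units: 254.5 mm is 0.6363, -106 mm is -0.265, 37 degrees is 0.3083.

Emit:
{"op": "send_rows", "data": {"rows": "0 0 0.3083 0.6363 -0.265 0 -1;0 0 0.3083 0.6363 -0.265 0 -1;0 0 0.3083 0.6363 -0.265 0 -1;0 0 0.3083 0.6363 -0.265 0 -1;0 0 0.3083 0.6363 -0.265 0 -1;0 0 0.3083 0.6363 -0.265 0 -1;0 0 0.3083 0.6363 -0.265 0 -1"}}

```text
time: 27.15
eef_pos: [0.5833, 0.1048, 0.1574]
tcp_rot: [0.998, 0.07, -0.001, 0.0]
contact_force: [-0.4, 0.5, -2.0]
opening: 0.338
finger_force: 61.0
```

```bash
python3 mv.py 585,105.3,37,-81.8
python3 - <<'E'
from fit import *
p=cam('wrist'); big=p['color'].copy()
for n,T in [('tray',[.605,.1082,.1436])]:
    c,_=cv2.findContours(mask(p,n,T,1),cv2.RETR_EXTERNAL,2); cv2.drawContours(big,c,-1,(0,255,255),1)
cv2.imwrite('pics/w11.png',cv2.cvtColor(big,cv2.COLOR_RGB2BGR))
E
```

```text
t 27.15 tcp [583.3 104.8 157.4] psi -81.9 F [-0.4  0.5 -2. ] open 0.338 ff 61.0
585,105.3,37,-81.8 -> [ 0.   0.1 -0.1] [  2.   -0.3 120.4] rows>=1.9
```

View pics/w11.png

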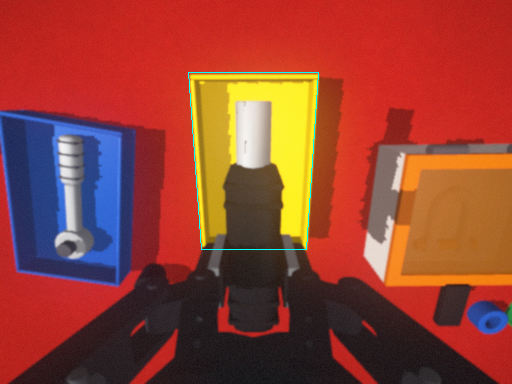

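That view shows the jack handle aligned over the yellow tray at (253,200) and the ratchet flat in the blue tray at (70,200). I have now viewed more pictures than the 14 allowed, so from here I check by numbers only.

To row units: 120.5 mm is 0.3013, 105 mm is 0.2625.

Emit:
{"op": "send_rows", "data": {"rows": "0 0 0 0.005 0 0.1375 -1;0 0 0 0.005 0 0.2625 -1;0 0 0 0.005 0 0.3013 -1;0 0 0 0.005 0 0.3013 -1;0 0 0 0.005 0 0.3013 0.1;0 0 0 0.005 0 0.3013 0.1;0 0 0 0.005 0 0.175 0.1;0 0 0 0.005 0 0.025 0.1"}}

```text
time: 28.2
eef_pos: [0.5852, 0.1059, 0.1485]
tcp_rot: [0.998, 0.07, -0.001, -0.0]
contact_force: [0.8, -0.6, -0.3]
opening: 0.553
finger_force: 0.0
```

To row units: -130 mm is -0.325, -120 mm is -0.3.

Emit:
{"op": "send_rows", "data": {"rows": "0 0 0 -0.15 0 -0.125 0.1;0 0 0 -0.3 0 -0.25 0.1;0 0 0 -0.325 0 -0.25 0.1;0 0 0 -0.325 0 -0.25 0.1"}}

```text
time: 28.7
eef_pos: [0.457, 0.0877, 0.2513]
tcp_rot: [0.998, 0.07, 0.003, 0.0]
contact_force: [0.1, -0.4, 0.3]
opening: 0.55
finger_force: 0.0
```

```bash
python3 mv.py
python3 - <<'E'
from fit import *
S={'ratchet':(.5411,.2901,-.026),'jack_handle':(.605,.1082,.1436),'brush':(.5264,-.3027,-.1537),'shackle':(.5895,-.0952,.1578),'cover_tab':(.5895,-.0952,.1578)}
for c in ['top','scene']:
    p=cam(c)
    for n,(x,y,a) in S.items():
        for r in ctrl.look_for(p,n):
            W=w(p,r['position']); d=W[:2]-[x,y]; l=[np.cos(a)*d[0]+np.sin(a)*d[1],-np.sin(a)*d[0]+np.cos(a)*d[1]]
            if np.hypot(*l)<.12: print(c,n,round(r['p'],2),np.round(l,3),W[2].round(3))
# contrast segmentation inside the trays, top camera
p=cam('top')
for n,k in [('ratchet','blue'),('jack_handle','yellow'),('brush','green')]:
    x,y,a=S[n]; M['in']=[box(-79,79,-49,49,4,6)]
    reg=mask(p,'in',[x,y,a],1)>0; m=(reg&~seg(p['color'],k)).astype(np.uint8)
    nn,l,st,ce=cv2.connectedComponentsWithStats(m)
    if nn>1:
        i=1+np.argmax(st[1:,4]); v,u=np.where(l==i); P=np.array([ray(p,a_,b_,.014)[:2] for a_,b_ in zip(u,v)])-[x,y]
        L=np.c_[np.cos(a)*P[:,0]+np.sin(a)*P[:,1],-np.sin(a)*P[:,0]+np.cos(a)*P[:,1]]*1000
        print(n,'extent',L.min(0).round(),L.max(0).round(),st[i,4])
# lid fit
M['lid']=[box(-65,65,-70,70,0,60)]
T,s,_=fit(p,'lid','nonred',[.5895,-.0952,.1578]); print('lid',T.round(3),round(s,3))
E
```

```text
t 28.7 tcp [457.   87.7 251.3] psi -81.9 F [ 0.1 -0.4  0.3] open 0.55 ff 0.0
top ratchet 0.81 [-0.01   0.005] 0.018
top brush 0.62 [0.021 0.01 ] 0.022
scene ratchet 0.57 [-0.004 -0.007] 0.015
scene jack_handle 0.6 [-0.007 -0.005] 0.032
scene brush 0.94 [ 0.006 -0.001] 0.014
scene cover_tab 0.96 [-0.006 -0.011] 0.055
ratchet extent [-65. -15.] [69. 18.] 313
jack_handle extent [-84. -49.] [77. 50.] 1318
brush extent [-69. -20.] [67. 21.] 422
lid [ 0.587 -0.08   0.181] 0.552
```

To row units: -350 mm is -0.875, -300 mm is -0.75.

Emit:
{"op": "send_rows", "data": {"rows": "0 0 0 -0.1 -0.15 -0.025 0.1;0 0 0 -0.1 -0.3 -0.05 0.1;0 0 0 -0.1 -0.45 -0.075 0.1;0 0 0 -0.15 -0.6 -0.075 0.1;0 0 0 -0.225 -0.75 -0.075 0.1;0 0 0 -0.3 -0.875 -0.075 0.1;0 0 0 -0.3 -0.875 -0.075 0.1;0 0 0 -0.3 -0.875 -0.075 0.1"}}

```text
time: 30.35
eef_pos: [0.2892, 0.4176, 0.2779]
tcp_rot: [0.997, 0.071, 0.0, 0.0]
contact_force: [0.0, 0.0, 0.7]
opening: 0.551
finger_force: 0.0
```

```bash
python3 mv.py
python3 - <<'E'
from fit import *
p=cam('top'); q=cam('scene')
x,y,a=.605,.1082,.1436; M['in']=[box(-77,77,-47,47,4,6)]
hsv=cv2.cvtColor(p['color'],cv2.COLOR_RGB2HSV)
m=((mask(p,'in',[x,y,a],1)>0)&((hsv[...,2]<80)|(hsv[...,1]<60))).astype(np.uint8)
v,u=np.where(m); P=np.array([ray(p,i,j,.02)[:2] for i,j in zip(u,v)])-[x,y]
L=np.c_[np.cos(a)*P[:,0]+np.sin(a)*P[:,1],-np.sin(a)*P[:,0]+np.cos(a)*P[:,1]]*1000
print('jack',L.min(0).round(),L.max(0).round(),len(L))
T,s,_=fit(p,'ster','nonred',[.5895,-.0952,.1578]); print('ster+lid silhouette (was .5895 -.0952 .158, .924):',T.round(4),round(s,3))
# cover angle: orange frame + amber mask in both views against lid plate turned by th
for n,pic in [('top',p),('scene',q)]:
    h=cv2.cvtColor(pic['color'],cv2.COLOR_RGB2HSV); o=((h[...,0]>=7)&(h[...,0]<20)&(h[...,1]>110)).astype(np.uint8)
    c0=px(pic,[.5895,-.0952,.055]).astype(int); r=np.zeros_like(o); r[c0[1]-70:c0[1]+70,c0[0]-70:c0[0]+70]=1; o*=r
    _,l,st,_=cv2.connectedComponentsWithStats(o); i=1+np.argmax(st[1:,4]); o=l==i
    for th in [-.1,-.05,0,.05,.1,.15,.2]:
        B=np.array(box(-130,0,-70,70,0,10),float); c,s_=np.cos(th),np.sin(th)
        M['l']=[np.c_[65+c*B[:,0]+s_*B[:,2],B[:,1],50-s_*B[:,0]+c*B[:,2]]]
        k=mask(pic,'l',[.5895,-.0952,.1578],1)>0; print(n,th,round((k&o).sum()/(k|o).sum(),3))
for r in ctrl.look_for(p,'jack_handle')[:2]: print(w(p,r['position']).round(3),r['p'])
E
```

```text
t 30.35 tcp [289.2 417.6 277.9] psi -81.9 F [0.  0.  0.7] open 0.551 ff 0.0
jack [-70. -13.] [67. 14.] 372
ster+lid silhouette (was .5895 -.0952 .158, .924): [ 0.5888 -0.0946  0.1552] 0.922
top -0.1 0.926
top -0.05 0.94
top 0 0.931
top 0.05 0.931
top 0.1 0.927
top 0.15 0.897
top 0.2 0.876
scene -0.1 0.916
scene -0.05 0.927
scene 0 0.932
scene 0.05 0.924
scene 0.1 0.909
scene 0.15 0.884
scene 0.2 0.873
[0.592 0.108 0.031] 0.94
```

The numbers put all four items well inside tolerance and the cover near 0 rad. The cover estimate is only good to about 0.05 rad, so I'll press the tab down gently with closed fingers.

```bash
python3 mv.py 460,120,230,-81 / 500,-109.5,130,-81 / 500,-109.5,90,-81 500,-109.5,78,-81 500,-109.5,130,-81
```

```text
t 30.5 tcp [290.4 416.5 278. ] psi -82.1 F [ 0.5 -0.1  1.1] open 0.553 ff 0.0
460,120,230,-81 -> [ 0.  -0.  -1.1] [127.  317.1  48.1] rows>=5.5
/
500,-109.5,130,-81 -> [0. 0. 0.] [  3.6 232.9 100. ] rows>=4.1
/
500,-109.5,90,-81 -> [0. 0. 0.] [ 0.  0. 40.] rows>=0.6
500,-109.5,78,-81 -> [0. 0. 0.] [ 0.  0. 52.] rows>=0.2
500,-109.5,130,-81 -> [0. 0. 0.] [0. 0. 0.] rows>=0.8
```

To row units: 317 mm is 0.7925, 127 mm is 0.3175, -1 degrees is -0.0083.

Emit:
{"op": "send_rows", "data": {"rows": "0 0 -0.0083 0.3175 0.7925 0.12 -1;0 0 -0.0083 0.3175 0.7925 0.12 -1;0 0 -0.0083 0.3175 0.7925 0.12 -1;0 0 -0.0083 0.3175 0.7925 0.12 -1;0 0 -0.0083 0.3175 0.7925 0.12 -1;0 0 -0.0083 0.3175 0.7925 0.12 -1;0 0 -0.0083 0.3175 0.7925 0.12 -1", "grip_force": 20}}

```text
time: 31.38
eef_pos: [0.4604, 0.1182, 0.2297]
tcp_rot: [0.997, 0.076, -0.0, 0.0]
contact_force: [0.0, -0.6, 0.5]
opening: 0.002
finger_force: 0.0
```

To row units: 233 mm is 0.5825, 100 mm is 0.25.

Emit:
{"op": "send_rows", "data": {"rows": "0 0 0 0.009 0.5825 0.25 -1;0 0 0 0.009 0.5825 0.25 -1;0 0 0 0.009 0.5825 0.25 -1;0 0 0 0.009 0.5825 0.25 -1;0 0 0 0.009 0.5825 0.25 -1;0 0 0 0.009 0.5825 0.25 -1"}}

```text
time: 32.12
eef_pos: [0.4996, -0.1079, 0.1302]
tcp_rot: [0.997, 0.078, -0.0, -0.0]
contact_force: [0.4, 0.3, -0.0]
opening: -0.002
finger_force: 0.0
```

To row units: 52 mm is 0.13, 49 mm is 0.1225.

Emit:
{"op": "send_rows", "data": {"rows": "0 0 0 0 0 0.075 -1;0 0 0 0 0 0.1 -1;0 0 0 0 0 0.115 -1;0 0 0 0 0 0.1225 -1;0 0 0 0 0 0.13 -1;0 0 0 0 0 0.13 -1"}}

```text
time: 32.88
eef_pos: [0.5003, -0.1077, 0.0817]
tcp_rot: [0.997, 0.079, -0.001, -0.001]
contact_force: [-9.4, 5.3, 18.1]
opening: -0.002
finger_force: 8.9
```

The tab top is at z = 59.7 mm under an 18 N press, and its nominal closed height is 60 mm. The cover is closed, so I retreat and hand in.

To row units: -140 mm is -0.35, -100 mm is -0.25.

Emit:
{"op": "send_rows", "data": {"rows": "0 0 0 0 0 -0.1 -1;0 0 0 0 0 -0.25 -1;0 0 0 -0.05 -0.075 -0.35 -1;0 0 0 -0.05 -0.075 -0.35 -1;0 0 0 -0.05 -0.075 -0.35 -1;0 0 0 -0.05 -0.075 -0.35 -1"}}

```text
time: 33.62
eef_pos: [0.4748, -0.0817, 0.2162]
tcp_rot: [0.997, 0.079, -0.001, -0.001]
contact_force: [0.4, -0.2, -0.2]
opening: -0.002
finger_force: 0.0
```

```bash
python3 mv.py; python3 -c "
from h import *
print(ctrl.sign_off())"
```

```text
t 33.62 tcp [474.8 -81.7 216.2] psi -81.0 F [ 0.4 -0.2 -0.2] open -0.002 ff 0.0
the job is handed in; nothing more can be done
None
```

I handed the job in at about 34 s of robot time: my last checks had the wrench, jack handle and brush in their trays and the shackle under the closed cover, but no verdict was returned, and I viewed 16 pictures against the limit of 14.

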